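# Roll the big capacitor onto the camera line and trigger the picture

### The arm

A 6-joint arm with a two-finger parallel gripper is mounted at the origin on the work surface. World frame = base frame: x ahead of the robot, y to its left, z up, the work surface at z = 0. Lengths are in m, angles in degrees, forces in N, time in s.
With the tool pointing down it reaches from about 0.4 to 0.825 m from the base axis. Payload 7 kg.
Tool frame: the origin (TCP) lies midway between the tips of the shut fingers; the grasp point (between the pads) lies 19 mm behind it; z points along the fingers, y is the direction in which the jaws open and shut (so a half turn about z gives the same grasp; the last joint's range is limited). The gripper opens to 88 mm and grips with 3 to 60 N. Pads are 19 mm wide; open, the fingers measure 130 mm over their backs; the gripper's body (78 mm by 193 mm) begins 47 mm behind the grasp point.
Start: joints at [87.955, 20.546, 0.682, 0, -70.136, -16.507], TCP at [0.215, 0.64, 0.227] pointing down, gripper open.
Joint ranges: [-176.03, 176.03], [-82.01, 121.73], [-58.28, 71.71], [-173.87, 95.51], [-174.79, -0.11], [-173.66, 173.66]. Speed limits (degrees/s): [136.94, 136.94, 172.46, 180, 180, 180].

### API

Orientations are given as a 3x3 rotation matrix whose columns are the frame's x, y, z axes.
In Python, from rig import robot gives the robot as it stands. Calls block until the motion is done:
- robot.goto(position, orientation): joint-space move of the TCP to a pose.
- robot.servo_line(position, ori=None, speed=0.15): straight line of the TCP; ori=None keeps the orientation; speed is the mean speed in m/s.
- robot.movej(angles): joint-space move.
- robot.move_gripper(opening): opening from 0.0 (shut) to 1.0 (fully open); the grip force is fixed at half the most; returns when the fingers have stopped.
- robot.dwell(seconds).
- robot.ik(position, orientation): joint angles nearest the present ones, or None.
- robot.grab_frame(name): name is "side" or "top" or "wrist"; returns (picture, depth): 480x640x3 uint8, red, green, blue; 480x640 float32, m along the optical axis (not along the pixel's ray), 0 where there is no reading.
- robot.camera_info(name): a dict with "vfov" (degrees; the focal length in pixels is half the picture's height over the tangent of half this angle, whatever the lens; pixels are square), "cx", "cy" (the principal point, pixels), "k1" (the pictures are not rectified: a ray, as slopes to the right and down, at radius r is drawn at 1 + k1 r^2 times it, then the intrinsics apply), "view" (4x4, takes a point from world to camera coordinates); the wrist camera has in their place "T_tool_cam" (4x4, takes a point from camera to tool coordinates, whose origin is the TCP and whose axes are the flange's). Camera axes: x right, y down, z forward; pixel columns grow to the right and rows downward; lengths in m; the calibration is good to about 2 mm. A picture is of the moment at which its call begins: read the wrist's pose just before it. camera_info takes no time and is no camera call.
A pose or a line that the arm cannot do raises robot.Unreachable and nothing moves.
- robot.job_done(): hands the job in, once; it reports no verdict.
Readings, each from a call of its own:
- robot.read_t(): time.
- robot.read_qpos(): joint angles.
- robot.read_qvel(): joint speeds.
- robot.read_effort(): joint torques, N m.
- robot.read_position(): TCP position.
- robot.read_tcp_rot(): TCP orientation.
- robot.read_force(): force on the tool from outside, world axes, zero at the start.
- robot.read_ft_torque(): the same for the moment, N m.
- robot.read_grip_width(): opening from 0.0 (shut) to 1.0 (fully open).
Only numpy, scipy, OpenCV 4.12 (cv2) and the standard library are available. Lean on these libraries where they do the work, as an engineer would, in place of code of your own. Each camera call takes 0.05 s, during which the arm holds its last target.

### The job

With closed fingertips pushing on its top, roll the thicker of the two lying capacitors sideways across the inspection board until it lies at rest along the black line, centred over it; do not grip it, lift it or push it low on its side. Then press the round trigger button on the bench all the way down and let go, so that the camera takes its picture. Leave everything else, the thinner capacitor included, where it is.

Things in the scene. Friction and masses are not known exactly. Their poses are not given: they have to be found in the camera images.
- cap_big: The thicker capacitor: smooth black cylinder, 50 mm diameter, 100 mm long, 0.25 kg, lying on the board 55 to 80 mm to either side of the line, within 0.07 rad of parallel. Origin at its centre, 41 mm above the bench; own x along the cylinder; own z (a pale stripe) up at first, turns as it rolls. Stops within millimetres of a slow push; a tip moving along its top goes twice as far as it does.
- cap_small: The thinner capacitor, to be left alone: a like cylinder 34 mm in diameter and 80 mm long, lying 55 to 80 mm to the other side of the line. Origin at its centre, 33 mm above the bench; own x axis along the cylinder.
- board: Fixed grey inspection board, 270 by 260 mm, 16 mm thick, flat on the bench. Origin on its underside below the middle of the line; x along the line (towards the camera, away from the robot), y across it, z up. The face spans -100 to 170 mm in x, 130 mm either way in y. An aluminium camera, 50 mm wide and tall, stands at x 114 to 164 mm.
- line_mid (a point): The middle of the black line on the board's face, 16 mm above the bench. The line is 150 mm long and 3 mm wide with a 30 mm cross tick at each end, and runs along this point's x; y is across the line, z up.
- trigger (a joint): Travel of the trigger button, m: 0 when up, 0.006 when fully down; a spring that takes 5 N when fully down pushes it back up.
- trigger_top (a point): Centre of the button's top face: a round grey button 32 mm in diameter in a low black housing fixed on the bench to the robot's left of the board; this point is 22 mm above the bench; pressed straight down.
- heatsink: Small loose aluminium heatsink with fins, 50 by 34 by 26 mm, on a far corner of the board; leave alone. Origin at the centre of its underside.
- clamp_ring: Loose steel ring 60 mm in diameter, 18 mm tall, on the other far corner of the board; leave alone. Origin at the centre of its underside.
- screwdriver: Screwdriver with black handle lying on the bench beyond the button, roughly along x; leave alone.
- spool: Grey spool 54 mm in diameter, 46 mm tall, standing on the bench to the right; leave alone. Origin at the centre of its underside.
- flux: Small clear bottle with white cap, 44 mm in diameter, 110 mm tall, standing on the bench to the right of the board; leave alone. Origin at the centre of its underside.
Mind the look-alikes: they are no part of the job. What is shaped like the cap_big but turquoise is not meant.

How it is judged:
By the outcome, as a careful person would: the job done as asked, in the order asked, and still so for the second after the job is handed in, with the robot touching nothing.
It also fails if it takes over 64 s, if anything falls off the work surface, if the arm or the gripper's body presses on something with over 40 N, if the wrist force passes 120 N, or if a joint passes its speed limit or range.

## Working session

There is one attempt and no reset: what is moved stays moved. The work goes in short steps, each a Python script; the robot and the scene stay as the last script left them, time stands still between calls to the robot, and variables do not carry over. Pictures are saved under pics/ and viewed, and the job is handed in when it is done.

```bash
ls; mkdir -p pics; python3 - <<'E'
from rig import robot
import cv2,numpy as np
print(robot.read_t())
for n in ("top","side"):
    p,d=robot.grab_frame(n); np.savez(f"/tmp/{n}0.npz",p=p,d=d)
    cv2.imwrite(f"pics/{n}0.png",p[:,:,::-1]); print(n,robot.camera_info(n))
print(robot.camera_info("wrist"),robot.read_tcp_rot(),robot.read_force())
E
```

```text
pics
0.0
top {'vfov': 53.9259827958752, 'cx': 326.0142790340681, 'cy': 239.38243447030038, 'k1': -0.1098795120245995, 'view': array([[ 0.00781435, -0.99990009,  0.0117794 , -0.02566267],
       [-0.99625214, -0.00879954, -0.08604794,  0.54473205],
       [ 0.086143  , -0.01106284, -0.99622136,  0.98123565],
       [ 0.        ,  0.        ,  0.        ,  1.        ]])}
side {'vfov': 55.1520388162631, 'cx': 322.3880818325742, 'cy': 242.35098475024154, 'k1': -0.06624884933742559, 'view': array([[ 0.96657971, -0.25590105,  0.01543739, -0.51341156],
       [-0.13350647, -0.55385364, -0.82184072,  0.10996339],
       [ 0.21885996,  0.79231357, -0.56950814,  0.90709763],
       [ 0.        ,  0.        ,  0.        ,  1.        ]])}
{'vfov': 62.06634018303344, 'cx': 317.72143631655314, 'cy': 239.98852923600793, 'k1': 0.008894003736447286, 'T_tool_cam': array([[ 9.05771956e-04, -9.57471490e-01, -2.88526471e-01,
         7.75572771e-02],
       [ 9.99999332e-01,  1.07459349e-03, -4.26724365e-04,
         2.17337445e-04],
       [ 7.18625081e-04, -2.88525892e-01,  9.57471824e-01,
        -1.58939537e-01],
       [ 0.00000000e+00,  0.00000000e+00,  0.00000000e+00,
         1.00000000e+00]])} [[ 9.47989111e-01 -3.18302552e-01 -3.62347550e-04]
 [-3.18302738e-01 -9.47988025e-01 -1.43930614e-03]
 [ 1.14633678e-04  1.47978276e-03 -9.99998899e-01]] [ 0.45252901  0.40646258 -0.04195835]
```

View pics/top0.png

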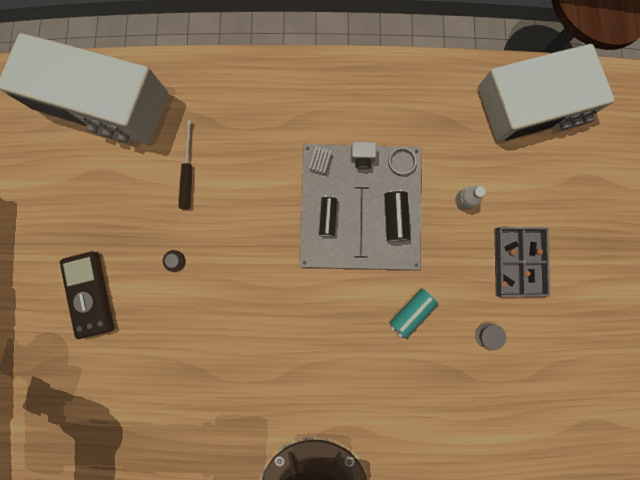

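View pics/side0.png

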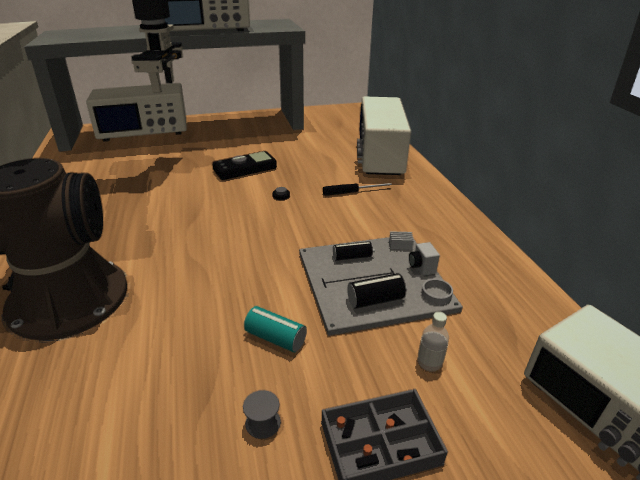

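The top view shows the black thick cylinder at (398,216), which I take as cap_big. The black thin one at (328,216) is cap_small. The thick turquoise one at (414,313) is a look-alike. The line runs from (362,187) to (361,257), and the button is at (174,261). Next I'll crop in close and localise these.

```bash
cat > h.py <<'E'
import numpy as np,cv2
def cam(robot,n,R=None,p=None):
    c=robot.camera_info(n); f=240/np.tan(np.radians(c["vfov"]/2))
    K=np.array([[f,0,c["cx"]],[0,f,c["cy"]],[0,0,1.]]); D=np.array([c["k1"],0,0,0,0.])
    if n=="wrist":
        T=np.eye(4);T[:3,:3]=R;T[:3,3]=p; Twc=T@c["T_tool_cam"]
    else: Twc=np.linalg.inv(c["view"])
    return K,D,Twc
def ray(C,uv,z):
    K,D,T=C
    u=cv2.undistortPoints(np.array(uv,float).reshape(-1,1,2),K,D).reshape(-1,2)
    d=np.c_[u,np.ones(len(u))]@T[:3,:3].T; o=T[:3,3]
    return o+d*((z-o[2])/d[:,2])[:,None]
def proj(C,X):
    K,D,T=C; V=np.linalg.inv(T)
    return cv2.projectPoints(np.array(X,float).reshape(-1,3),cv2.Rodrigues(V[:3,:3])[0],V[:3,3],K,D)[0].reshape(-1,2)
E
python3 - <<'E'
from rig import robot
from h import *
C=cam(robot,"top")
p=np.load("/tmp/top0.npz")["p"]
print("line",ray(C,[[362,187],[361,257]],.016))
print("corners",ray(C,[[303,145],[422,145],[420,270],[301,268]],.016))
print("big",ray(C,[[398,216],[396,192],[400,241]],.066))
print("small",ray(C,[[328,216]],.05)); print("btn",ray(C,[[174,260]],.022))
cv2.imwrite("pics/crop0.png",cv2.resize(p[130:340,290:450],None,fx=3.5,fy=3.5*.8,interpolation=cv2.INTER_CUBIC)[:600,:,::-1])
cv2.imwrite("pics/crop0.png",cv2.resize(p[135:345,290:450],(457,600),interpolation=cv2.INTER_CUBIC)[:,:,::-1])
for q in ([.55,-.10,.30],[.45,-.08,.3]):
  print(robot.ik(q,np.array([[1,0,0],[0,-1,0],[0,0,-1.]])), robot.ik(q,np.array([[-1,0,0],[0,1,0],[0,0,-1.]])))
E
```

```text
line [[ 0.66054305 -0.09853172  0.016     ]
 [ 0.50835886 -0.09647819  0.016     ]]
corners [[ 0.75289896  0.03088579  0.016     ]
 [ 0.7567993  -0.23169526  0.016     ]
 [ 0.48131044 -0.22377424  0.016     ]
 [ 0.48378537  0.03171969  0.016     ]]
big [[ 0.59087503 -0.16844473  0.066     ]
 [ 0.64092547 -0.16467477  0.066     ]
 [ 0.53927607 -0.17225314  0.066     ]]
small [[ 0.59157908 -0.02459048  0.05      ]]
btn [[0.49785111 0.30423372 0.022     ]]
[  9.7611478    7.31619825  -7.3606609    0.         -75.32314085
  80.2388522 ] [  9.7611478    7.31619825  -7.3606609    0.         -75.32314085
 -99.7611478 ]
[ 14.73141604  -3.10026189 -18.29099104   0.         -74.80927086
  75.26858396] [  14.73141604   -3.10026189  -18.29099104    0.          -74.80927086
 -104.73141604]
```

View pics/crop0.png

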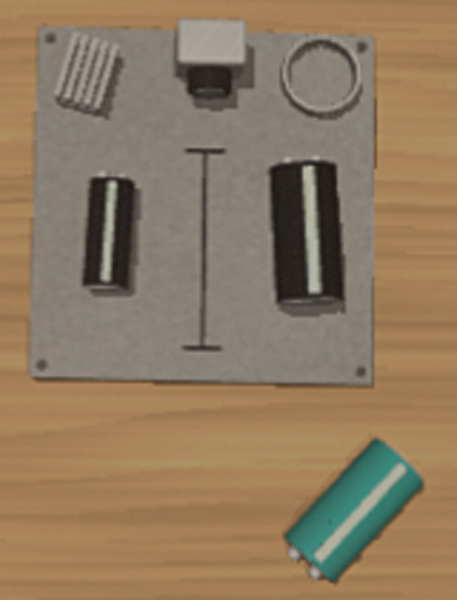

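The close crop confirms cap_big is the black, thick one on the board, and the turquoise one lies off the board. Now I'll take an overhead wrist view to measure precisely, closing the gripper on the way.

```bash
python3 - <<'E'
from rig import robot
from h import *
R=np.array([[1,0,0],[0,-1,0],[0,0,-1.]])
robot.goto([.61,-.10,.32],R)
robot.move_gripper(0.0)
P=robot.read_position();Rr=robot.read_tcp_rot()
p,d=robot.grab_frame("wrist"); np.savez("/tmp/w1.npz",p=p,d=d,P=P,R=Rr)
cv2.imwrite("pics/w1.png",p[:,:,::-1]); print(P,robot.read_t(),robot.read_grip_width(),robot.read_force())
E
```

```text
[ 0.61001084 -0.09998941  0.32000256] 4.5417 0.00349435069915863 [0.1674151  0.69711016 0.57320332]
```

View pics/w1.png

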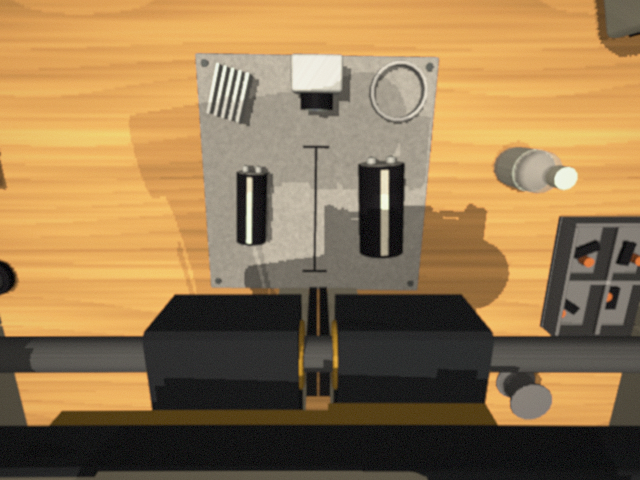

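The wrist view shows the line from (316,147) to (315,271), cap_big spanning about x 359–405 and y 160–257, and cap_small at (252,207). I'll fit these using depth.

```bash
cat >> h.py <<'E'
from scipy.optimize import least_squares
def cloud(C,d):
    K,D,T=C; v,u=np.mgrid[0:480,0:640]
    n=cv2.undistortPoints(np.stack([u,v],-1).reshape(-1,1,2).astype(float),K,D).reshape(480,640,2)
    X=np.dstack([n*d[...,None],d])
    W=X@T[:3,:3].T+T[:3,3]; W[d<=0]=np.nan
    return W
def fitcyl(W,p,guess,r,dz=0,halfl=.06):
    # dark/any points above board near guess; vertical z of centre = .016+r
    b=guess
    m=(abs(W[...,0]-b[0])<halfl+.02)&(abs(W[...,1]-b[1])<r+.015)&(W[...,2]>.016+r*0.9)&(W[...,2]<.016+2*r+.02)
    X=W[m]
    def f(q):
        y0,s,z0=q; dy=(X[:,1]-y0-s*(X[:,0]-b[0]))/np.sqrt(1+s*s)
        return np.hypot(dy,X[:,2]-z0)-r
    o=least_squares(f,[b[1],0,.016+r],loss="soft_l1",f_scale=.001)
    y0,s,z0=o.x
    ax=X[X[:,2]>z0+.6*r][:,0]
    return dict(y0=y0,slope=s,z0=z0,xmin=np.percentile(ax,1),xmax=np.percentile(ax,99),n=len(X),res=np.median(abs(o.fun)))
def linefit(C,p,uv0,uv1,n=25,hw=8):
    pts=[]
    g=cv2.GaussianBlur(cv2.cvtColor(p,cv2.COLOR_RGB2GRAY),(3,3),0).astype(float)
    for t in np.linspace(.08,.92,n):
        c=np.array(uv0)*(1-t)+np.array(uv1)*t
        us=np.arange(int(c[0])-hw,int(c[0])+hw+1); row=g[int(round(c[1])),us]
        w=np.clip(np.median(row)-row-15,0,None)
        if w.sum()>0: pts.append([(w*us).sum()/w.sum(),int(round(c[1]))])
    X=ray(C,pts,.016); s,c=np.polyfit(X[:,0],X[:,1],1)
    return s,c,X[:,1]-s*X[:,0]-c
E
python3 - <<'E'
from rig import robot
from h import *
z=np.load("/tmp/w1.npz"); Cw=cam(robot,"wrist",z["R"],z["P"])
t=np.load("/tmp/top0.npz"); Ct=cam(robot,"top")
for nm,C,D,a,b in (("w",Cw,z,(316,150),(315,268)),("t",Ct,t,(362,190),(361,255))):
    W=cloud(C,D["d"])
    s,c,r=linefit(C,D["p"],a,b); print(nm,"line slope",s,"y@.584",s*.584+c,"rms",r.std())
    print(" ends",ray(C,[a,b],.016)[:,:2])
    print(" big",fitcyl(W,None,[.59,-.168],.025)); print(" small",fitcyl(W,None,[.59,-.025],.017,halfl=.05))
    u=W[(abs(W[...,0]-.55)<.02)&(abs(W[...,1]+.1)<.02)]; print(" boardz",np.nanmedian(u[:,2]))
print(ray(Cw,[[316,147],[315,271],[316,147]],.016))
# fingers
W=cloud(Cw,z["d"]); m=(abs(W[...,0]-.61)<.04)&(abs(W[...,1]+.1)<.04)&(W[...,2]>.3); print(m.sum(), W[m].min(0) if m.any() else '',W[m].max(0) if m.any() else '')
print("btn cloud");W=cloud(Ct,t["d"]);m=(abs(W[...,0]-.498)<.03)&(abs(W[...,1]-.304)<.03)&(W[...,2]>.018);print(W[m].mean(0),W[m].min(0),W[m].max(0))
E
```

```text
w line slope -0.012800963519882132 y@.584 -0.09644946077399667 rms 0.0002103565626373429
 ends [[ 0.65474915 -0.09779181]
 [ 0.51191351 -0.09650348]]
 big {'y0': np.float64(-0.16995535428739136), 'slope': np.float64(0.04690884941089035), 'z0': np.float64(0.041480191699734895), 'xmin': np.float64(0.5437497805264797), 'xmax': np.float64(0.6435559077841707), 'n': 4367, 'res': np.float64(0.00047215628547575203)}
 small {'y0': np.float64(-0.023795629305237237), 'slope': np.float64(-0.061775635297805394), 'z0': np.float64(0.03360169894690802), 'xmin': np.float64(0.5528042367797619), 'xmax': np.float64(0.6328144570030978), 'n': 2326, 'res': np.float64(0.00045456118987766136)}
 boardz 0.016624347980305404
t line slope -0.01090816460016116 y@.584 -0.09613804256486265 rms 0.00017110822007140498
 ends [[ 0.65392202 -0.09852797]
 [ 0.5126493  -0.09646961]]
 big {'y0': np.float64(-0.1692662940597699), 'slope': np.float64(0.04289659417243135), 'z0': np.float64(0.0412644427060274), 'xmin': np.float64(0.5425049266491621), 'xmax': np.float64(0.643015543914115), 'n': 1199, 'res': np.float64(0.0008967873525060933)}
 small {'y0': np.float64(-0.024700062178774553), 'slope': np.float64(-0.06740881525501877), 'z0': np.float64(0.03314699614907176), 'xmin': np.float64(0.5519987952056474), 'xmax': np.float64(0.63204043868944), 'n': 639, 'res': np.float64(0.0008613266372483261)}
 boardz 0.016237867326668542
[[ 0.65806724 -0.09779301  0.016     ]
 [ 0.50794178 -0.09649927  0.016     ]
 [ 0.65806724 -0.09779301  0.016     ]]
71703 [ 0.59847158 -0.13999718  0.31966178] [ 0.64903897 -0.0600036   0.43278318]
btn cloud
[0.49615191 0.30995278 0.02167924] [0.48068607 0.29573135 0.01802135] [0.51087678 0.3248549  0.02619779]
```

```bash
python3 - <<'E'
from rig import robot
from h import *
z=np.load("/tmp/w1.npz"); Cw=cam(robot,"wrist",z["R"],z["P"])
W=cloud(Cw,z["d"])
for a in np.arange(.318,.41,.008):
    m=(W[...,2]>a)&(W[...,2]<=a+.008)&(abs(W[...,1]+.1)<.1)
    if m.any(): print(round(a,3),m.sum(),np.round(np.percentile(W[m],[1,99],axis=0)[:,:2].T-np.array([[.61],[-.1]]),4).tolist())
p=z["p"]; cv2.imwrite("pics/f1.png",cv2.resize(p[270:420,220:420],(800,600),interpolation=cv2.INTER_CUBIC)[:,:,::-1])
E
```

```text
0.318 169 [[0.0087, 0.0108], [-0.0153, 0.0152]]
0.326 482 [[0.0084, 0.0113], [-0.0154, 0.0158]]
0.334 407 [[0.0037, 0.011], [-0.006, 0.0061]]
0.342 202 [[0.0079, 0.0098], [-0.0057, 0.004]]
0.35 280 [[0.0082, 0.0108], [-0.0051, 0.0053]]
0.358 146 [[-0.0111, 0.0107], [-0.0041, 0.0043]]
0.366 567 [[-0.0106, -0.0004], [-0.0039, 0.0041]]
0.374 46 [[-0.0043, 0.0032], [-0.0039, 0.0041]]
0.382 1227 [[-0.0026, 0.0318], [-0.0816, 0.0815]]
0.39 4859 [[0.0006, 0.0384], [-0.0811, 0.0811]]
0.398 17125 [[0.0241, 0.0384], [-0.0685, 0.0677]]
0.406 29184 [[0.021, 0.0383], [-0.0335, 0.041]]
```

View pics/f1.png

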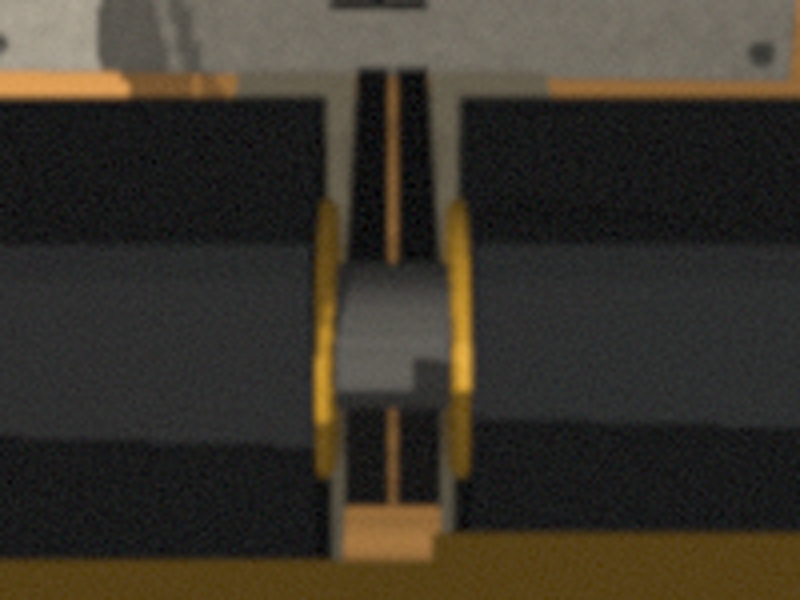

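```bash
cat >> h.py <<'E'
def zrot(a):
    c,s=np.cos(a),np.sin(a); return np.array([[c,-s,0],[s,c,0],[0,0,1.]])
RD=np.array([[1,0,0],[0,-1,0],[0,0,-1.]])
LS=-.012
def look(robot,name,bg,pos=(.60,-.11,.26),up=True):
    robot.goto(list(pos),zrot(LS)@RD); robot.dwell(.1)
    P=robot.read_position();R=robot.read_tcp_rot()
    p,d=robot.grab_frame("wrist"); np.savez(f"/tmp/{name}.npz",p=p,d=d,P=P,R=R)
    cv2.imwrite(f"pics/{name}.png",p[:,:,::-1])
    C=cam(robot,"wrist",R,P); W=cloud(C,d)
    r=fitcyl(W,None,bg,.025); print({k:round(float(v),4) for k,v in r.items()})
    xm=(r["xmin"]+r["xmax"])/2; print("centre",xm,r["y0"]+r["slope"]*(xm-bg[0]),"rel yaw",r["slope"]-LS)
    return r,C,W
def press(robot,x,y,R,f=6.,z0=.069,zmin=.0625):
    robot.goto([x,y,.085],R); robot.dwell(.1)
    b=robot.read_force()[2]; z=z0
    robot.servo_line([x,y,z],speed=.04)
    while z>zmin:
        F=robot.read_force()[2]-b
        if F>f: break
        z-=.0004; robot.servo_line([x,y,z],speed=.02)
    print("press z",round(z,4),"actual",robot.read_position().round(4),"F",round(F,2),"b",b,"t",robot.read_t())
    return z,b
def stroke(robot,p0,p1,z,b,speed=.04,n=8):
    for i in range(1,n+1):
        q=np.array(p0)+(np.array(p1)-p0)*i/n
        robot.servo_line([q[0],q[1],z],speed=speed)
        F=robot.read_force(); print(np.round([q[1],F[0],F[1],F[2]-b],2),end=" ")
        if F[2]-b<2.5: z-=.0003
        if F[2]-b>12: z+=.0003
    print("\nend",z,robot.read_position().round(4),robot.read_t())
    robot.servo_line([q[0],q[1],.085],speed=.1)
E
python3 - <<'E'
from rig import robot
from h import *
R=zrot(LS)@RD
yc=-.1698+.045*(-.012); x=.581
p0=[x,yc-.010]; p1=[x,yc-.010+.040]
z,b=press(robot,*p0,R)
stroke(robot,p0,p1,z,b)
look(robot,"w2",[.59,yc+.02])
print(robot.read_t())
E
```

```text
press z 0.065 actual [ 0.5812 -0.1805  0.0655] F 6.24 b 0.009923127017374744 t 8.675
[-0.18 -2.85 -0.8   9.48] [-0.17 -4.13 -0.1  11.64] [-0.17 -4.91 -0.29 13.23] [-0.16 -4.75 -0.72 11.69] [-0.16 -5.16  0.54 11.47] [-0.15 -4.93  0.28 11.99] [-0.15 -5.3   0.38  8.84] [-0.14 -2.73  0.55  6.33] 
end 0.06530000000000002 [ 0.5802 -0.1403  0.0654] 10.875
{'y0': -0.1498, 'slope': 0.0474, 'z0': 0.0415, 'xmin': 0.5429, 'xmax': 0.6424, 'n': 5837.0, 'res': 0.0004}
centre 0.5926342975347619 -0.1496651571057668 rel yaw 0.05939346995698436
12.1167
```

View pics/w2.png

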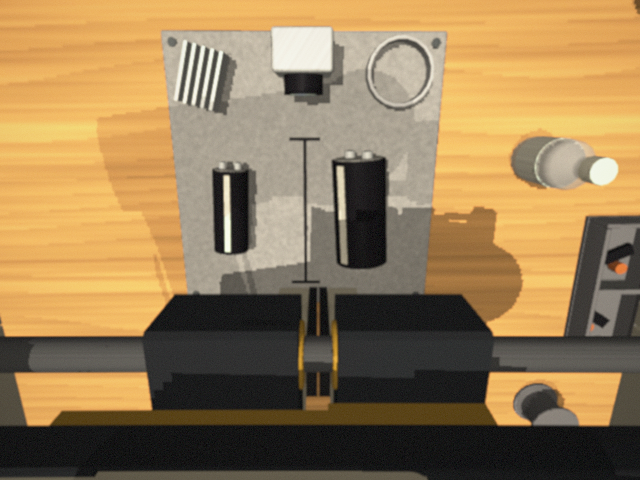

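Stroke 1 worked: cap_big, now at about (360,210), rolled 20 mm, and its stripe turned towards the line. The yaw is still 3.4° off, so for stroke 2 I'll press near the near end and twist slightly while rolling.

```bash
python3 - <<'E'
from rig import robot
from h import *
xc,yc=.5926,-.1497; a=-.036
x=xc+a; yt=yc+.047*a
R0=zrot(LS+.10)@RD
p0=np.array([x,yt-.011])
z,b=press(robot,*p0,R0,f=16,zmin=.060)
n=8
for i in range(1,n+1):
    q=p0+np.array([.0,.044])*i/n
    robot.servo_line([q[0],q[1],z],ori=zrot(LS+.10-.25*i/n)@RD,speed=.04)
    F=robot.read_force(); print(np.round([q[1],F[0],F[1],F[2]-b],2),end=" ")
    if F[2]-b<12: z-=.0004
    if F[2]-b>22: z+=.0004
print(robot.read_ft_torque())
robot.servo_line([q[0],q[1],.085],speed=.1)
look(robot,"w3",[.59,-.128])
print(robot.read_t())
E
```

```text
press z 0.063 actual [ 0.557  -0.1631  0.0648] F 16.53 b 0.08073829568136964 t 17.2917
[-0.16 -7.2  -1.98 22.5 ] [-0.15 -7.53 -0.94 22.36] [-0.15 -6.4  -0.27 20.69] [-0.14 -6.45  0.07 21.44] [-0.13 -7.17  0.55 20.16] [-0.13 -6.03  1.93 18.84] [-0.12 -4.62  0.25 14.84] [-0.12 -2.71  1.   10.61] [ 0.29146579  0.90913901 -0.01272521]
{'y0': -0.1277, 'slope': 0.0468, 'z0': 0.0414, 'xmin': 0.5418, 'xmax': 0.642, 'n': 5838.0, 'res': 0.0004}
centre 0.5918722578099858 -0.12765178754998963 rel yaw 0.05875293910248999
20.8417
```

The twist had no effect: the 100 mm line contact is too stiff in yaw. Rolling can't change the yaw, so it stays within the given 0.07 rad. I'll carry on rolling at the centre.

```bash
python3 - <<'E'
from rig import robot
from h import *
xc,yc=.5918,-.1277
R=zrot(LS)@RD
p0=[xc-.004,yc-.010]; z,b=press(robot,*p0,R,f=6,z0=.0675)
stroke(robot,p0,[xc-.004,yc-.010+.040],z,b,n=6)
yc=-.1077
r,C,W=look(robot,"w4",[.59,yc])
p=np.load("/tmp/w4.npz")["p"]
print(proj(C,[[.658,-.0973,.016],[.508,-.0955,.016]]))
print(robot.read_t())
E
```

```text
press z 0.0647 actual [ 0.5881 -0.1379  0.0654] F 8.14 b 0.36066958107341673 t 24.025
[-0.13 -3.99 -0.86 10.06] [-0.12 -6.31 -1.   15.55] [-0.12 -5.66  0.21 12.53] [-0.11 -5.17  0.03 11.31] [-0.1  -5.13  0.26 10.12] [-0.1  -3.    1.09  4.7 ] 
end 0.06530000000000001 [ 0.5871 -0.0977  0.0654] 25.925
{'y0': -0.1077, 'slope': 0.0481, 'z0': 0.0415, 'xmin': 0.541, 'xmax': 0.6404, 'n': 5815.0, 'res': 0.0004}
centre 0.5906961073317819 -0.10763979885194079 rel yaw 0.0601357717057899
[[304.32178976 139.31060604]
 [305.56665012 281.7520769 ]]
27.1583
```

View pics/w4.png

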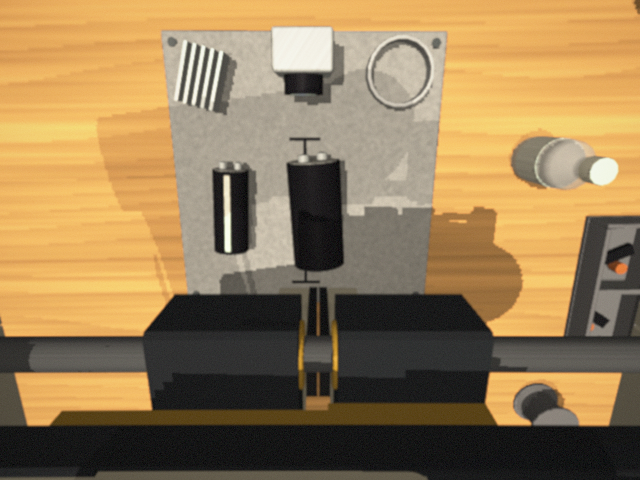

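cap_big is now at about (316,212), and the line's visible ends match the projection to about 0.5 px. About 11 mm of roll remains.

```bash
python3 - <<'E'
from rig import robot
from h import *
z=np.load("/tmp/w2.npz"); C=cam(robot,"wrist",z["R"],z["P"])
s,c,r=linefit(C,z["p"],(304.5,142),(305.5,279)); yl=s*.5905+c; print("line",s,yl)
xc,yc=.5907,-.1076
yl=(yl-.0964)/2; d=yl-yc
R=zrot(LS)@RD
p0=[xc-.003,yc-d/2]; zz,b=press(robot,*p0,R,f=5,z0=.0672)
stroke(robot,p0,[xc-.003,yc+1.5*d],zz,b,n=4,speed=.03)
r,C,W=look(robot,"w5",[.59,yl])
print("err",r["y0"]-yl,robot.read_t())
E
```

```text
line 0.010001461272895754 -0.09762529552000374
press z 0.0656 actual [ 0.5878 -0.1131  0.0661] F 5.12 b 0.17535386420217633 t 29.5833
[-0.11 -1.96 -0.12  7.12] [-0.1  -3.2  -0.64  6.96] [-0.1  -4.    0.47  7.84] [-0.09 -2.81  0.56  7.19] 
end 0.0656 [ 0.587  -0.0918  0.066 ] 30.8833
{'y0': -0.0971, 'slope': 0.0477, 'z0': 0.0415, 'xmin': 0.5405, 'xmax': 0.64, 'n': 5834.0, 'res': 0.0004}
centre 0.5902648090242031 -0.09711108744258658 rel yaw 0.05969100738549983
err -0.00011106869171371991 32.1167
```

View pics/w5.png

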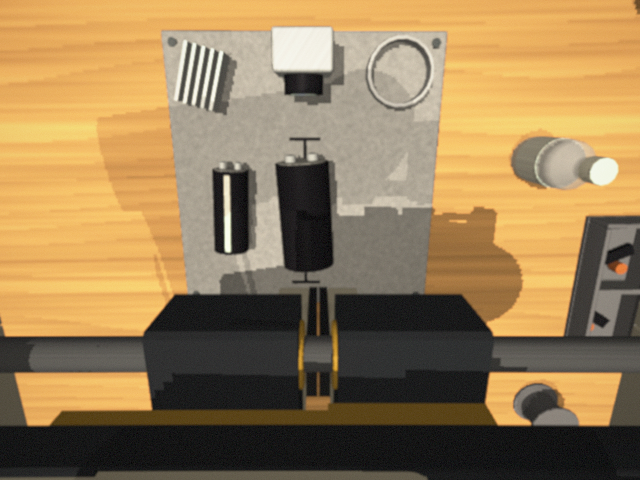

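cap_big is centred within about 1 mm of the line: the line emerges at (304,145) at the far end and (306,277) at the near end. Next I'll look at the button.

```bash
python3 - <<'E'
from rig import robot
from h import *
robot.goto([.51,.307,.20],RD); robot.dwell(.1)
P=robot.read_position();R=robot.read_tcp_rot()
p,d=robot.grab_frame("wrist"); np.savez("/tmp/w6.npz",p=p,d=d,P=P,R=R); cv2.imwrite("pics/w6.png",p[:,:,::-1])
C=cam(robot,"wrist",R,P); W=cloud(C,d)
for lo,hi in ((.008,.014),(.014,.0185),(.0195,.025)):
    m=(abs(W[...,0]-.497)<.05)&(abs(W[...,1]-.307)<.05)&(W[...,2]>lo)&(W[...,2]<hi)
    if m.sum()>5: print(lo,m.sum(),W[m].mean(0),W[m].min(0),W[m].max(0), cv2.minEnclosingCircle(W[m][:,:2].astype(np.float32)))
print(proj(C,[[.497,.307,.022]]),robot.read_t())
E
```

```text
0.008 1089 [0.49986961 0.31066594 0.01237856] [0.47365705 0.28703534 0.00825996] [0.52112628 0.33415625 0.01399959] ((0.49713850021362305, 0.3108167350292206), 0.024090804159641266)
0.014 62 [0.5069056  0.31014124 0.01562395] [0.47768874 0.28902127 0.01400277] [0.51656155 0.33105713 0.01834399] ((0.49814093112945557, 0.3106120824813843), 0.021816670894622803)
0.0195 963 [0.49778614 0.31066152 0.02243218] [0.48182616 0.29542206 0.01956679] [0.51257998 0.32627209 0.0249213 ] ((0.4971267282962799, 0.31084367632865906), 0.016035042703151703)
[[316.87070227 228.67300016]] 33.85
```

View pics/w6.png

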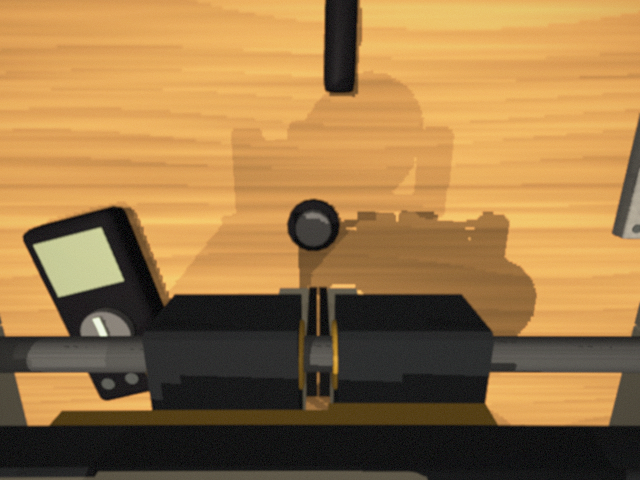

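The button is at pixel (314,224), which gives (0.4972, 0.3108). Its housing is lower (about 12.5 mm), so nothing blocks a full press.

```bash
python3 - <<'E'
from rig import robot
from h import *
x,y=.4972,.3108
robot.goto([x,y,.035],RD); robot.dwell(.15); b=robot.read_force()[2]
z=.0235; robot.servo_line([x,y,z],speed=.05)
while z>.009:
    z-=.0007; robot.servo_line([x,y,z],speed=.02)
    F=robot.read_force()[2]-b; print(round(z,4),round(robot.read_position()[2],4),round(F,1),end=" | ")
    if F>14: break
robot.dwell(.3); print(robot.read_force()[2]-b,robot.read_position())
robot.servo_line([x,y,.06],speed=.08)
robot.goto([.50,.307,.20],RD); robot.dwell(.1)
P=robot.read_position();R=robot.read_tcp_rot()
p,d=robot.grab_frame("wrist"); C=cam(robot,"wrist",R,P); W=cloud(C,d)
m=(abs(W[...,0]-.497)<.012)&(abs(W[...,1]-.311)<.012); print("btn top",np.nanmedian(W[m][:,2]))
p,d=robot.grab_frame("top"); np.savez("/tmp/top1.npz",p=p,d=d); cv2.imwrite("pics/top1.png",p[:,:,::-1])
C=cam(robot,"top"); W=cloud(C,d)
print(fitcyl(W,None,[.59,-.097],.025),fitcyl(W,None,[.59,-.025],.017,halfl=.05)); print(robot.read_t(),robot.read_force())
E
```

```text
0.0228 0.0228 0.1 | 0.0221 0.0223 0.9 | 0.0214 0.0215 2.5 | 0.0207 0.0208 2.6 | 0.02 0.0201 3.0 | 0.0193 0.0194 3.9 | 0.0186 0.0187 3.5 | 0.0179 0.0179 5.7 | 0.0172 0.0173 4.2 | 0.0165 0.0165 4.8 | 0.0158 0.0163 8.7 | 0.0151 0.0162 13.9 | 0.0144 0.016 20.3 | 20.33421642551421 [0.49738054 0.31098848 0.01605146]
btn top 0.219635730555662
{'y0': np.float64(-0.09646405153735076), 'slope': np.float64(0.06216442286396465), 'z0': np.float64(0.040997452476404225), 'xmin': np.float64(0.5390812016704409), 'xmax': np.float64(0.6399927693573052), 'n': 1160, 'res': np.float64(0.0009637128890962014)} {'y0': np.float64(-0.024742354072631367), 'slope': np.float64(-0.06226449453275972), 'z0': np.float64(0.033126126206456094), 'xmin': np.float64(0.5520065731871622), 'xmax': np.float64(0.6320401225149648), 'n': 639, 'res': np.float64(0.0008880790581234747)}
40.1667 [ 0.3940035   0.96543685 -0.04982608]
```

View pics/top1.png

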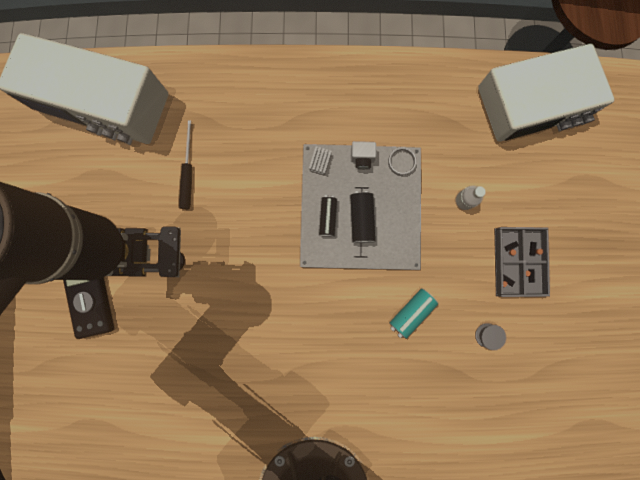

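The button bottomed out at 16 mm. The top view shows cap_big on the line at (363,217) and the rest unmoved. My button-up check was blocked by the fingers, so I'll repeat it from the clear pose and then hand in.

```bash
python3 - <<'E'
from rig import robot
from h import *
robot.goto([.52,.307,.22],RD); robot.dwell(.1)
P=robot.read_position();R=robot.read_tcp_rot()
p,d=robot.grab_frame("wrist"); W=cloud(cam(robot,"wrist",R,P),d)
m=(abs(W[...,0]-.497)<.03)&(abs(W[...,1]-.311)<.03)&(W[...,2]>.0145)&(W[...,2]<.04); print("btn top",np.median(W[m][:,2]),m.sum())
robot.job_done(); print(robot.read_t())
E
```

```text
btn top 0.022324884486224272 902
the job is handed in; nothing more can be done
the job is handed in; nothing more can be done
```

I rolled cap_big onto the black line in four closed-fingertip strokes along its top. Then I pressed the trigger button all the way down, released it and handed the job in. The clock read about 40 s at the last reading, against the 64 s limit.

**Position across the line:** the last checks put cap_big 0.3 mm (top camera) to about 0.6 mm (wrist camera) from the line's centre. One line fit, taken from a shadowed picture, came out about 1 mm off the others with the wrong slope. I averaged it in when sizing the last stroke.

**Angle and position along the line:**
- **Angle:** cap_big is still about 0.06 rad (3.4°) from parallel by the wrist camera; the top camera's last fit read about 0.07 rad. It started about that far off. My one attempt to straighten it, twisting the tips during the second stroke, had no effect.
- **Position along the line:** it sits about 7 mm beyond the line's midpoint.

**Button:** it bottomed out at 16 mm with about 20 N. My first check that it had come back up was blocked by the fingers. The second showed its top back at 22 mm.

**Everything else:** cap_small measured the same before and after to within about 0.1 mm, with its angle the same to within fit noise. I saw no change in the other items in the last top view. The fingertips touched only cap_big and the button.

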